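# Count three stoppers in a tipping counter

### The job

Count out three of the four corks with the stopper counter: bring three off the deck into its trough, say by sweeping them over its edge (two stand back under the clear guard, where only a tilted hand can get behind them), put the fourth back in the white bowl, and shut the trough's lid. Only then lift the black bar to tip the trough with its lid shut until all three corks have slid out into the blue bin, and lay the trough back down on its rest, lid still shut. Do not lean on the clear guard, and leave the bowl, the bottle, the flask and the crucible where they stand.

Things in the scene. Friction and masses are not known exactly. Their poses are not given: they have to be found in the camera images.
- counter: stopper counter, fixed. Origin on the bench; x points from the trough in front to the back of the deck, y to its left (spout, bin), z up. White deck: top 124 mm above the bench, x = -34 to 115 mm, y = -83 to 83 mm, fences 10 mm high along the back and the sides from x = 40 mm on, none in front. The trough lies in front of it, across a 2 mm gap and level with it, x = -84 to -36 mm
- deck (a point): middle of the deck's front edge, on its top face; corks pushed over this edge drop into the trough when the lid is open
- guard: clear plate 5 mm thick over the back of the deck, on two posts at its back corners; origin and axes are those of the counter. Its underside is 200 mm above the deck; it covers x = 54 mm to 117 mm, y = -98 mm to 98 mm (counter frame)
- guard_edge (a point): middle of the guard's front lower edge
- trough_in (a point): point on the inner floor of the white trough, in line with the middle of the deck; axes as the counter's while the trough lies down. Trough inside 42 mm wide (x), 44 mm deep, from y = -80 mm (closed end) to y = +110 mm (open spout mouth); walls 3 mm
- trough (a joint): tip of the trough (rad): 0 lying on its rest, grows as its right end (-y, with the bar) is lifted, at most 1.2. Its pivot runs along the counter's x under the spout mouth, at y = 110 mm, z = 75 mm. Trough and lid weigh 0.19 kg and fall back when let go; corks slide out at about 0.7 to 1.0
- bar (a point): middle of the black round lifting bar, 10 mm thick, 44 mm long along the counter's x, 40 mm beyond the trough's right end wall: 233 mm from the pivot line along -y and 46 mm above it. It can turn between the pads
- lid (a joint): opening of the trough's lid (rad): 0 shut flat, starts at 1.6 to 1.95 (its stop), leaning towards the robot; light (30 g), stays by hinge friction wherever it is left, about 1 N at its edge moves it
- lid_hinge (a point): middle of the lid's hinge line, on the trough's front rim, 122 mm above the bench; the line runs along the counter's y
- lid_edge (a point): middle of the lid's free edge, 48 mm from the hinge line. The lid is a clear plate 170 mm long with a blue edge strip; pushed over from its robot side it swings up and away from the robot and down to lie flat over the trough
- bin_in (a point): centre of the inner floor of the blue bin, fixed under the spout; inside 94 x 116 mm (x, y), walls 51 mm high
- bowl: white ceramic bowl, loose, 110 mm across, 45 mm high, open on top; origin at the centre of its underside
- cork_1: cork stopper standing on its narrow end, 29 mm across at the top, 26 mm high; origin at the centre of its underside, z up its axis. Two of the four stand on the open front of the deck and two under the guard
- cork_2: cork stopper like cork_1
- cork_3: cork stopper like cork_1
- cork_4: cork stopper like cork_1
- reagent: small white bottle with a black cap, 49 mm across, 95 mm high, loose; bystander. Origin at the centre of its underside
- conical_flask: conical flask, 64 mm across, 102 mm high, loose; bystander. Origin at the centre of its underside
- crucible: small porcelain crucible, 45 mm across, 36 mm high, loose; bystander. Origin at the centre of its underside

How it is judged:
On the way, in this order (a step that is already met when the one before it is completed fails the run):
1. three corks are in the trough, the fourth is in the bowl, and the lid is shut with the trough lying down (((horizontal distance between cork_1 and bowl below 0.05 m and height (world z) of cork_1 below 0.06 m and x of cork_2 in the frame of trough_in between -0.026 and 0.026 m and y of cork_2 in the frame of trough_in between -0.085 and 0.11 m and z of cork_2 in the frame of trough_in between -0.005 and 0.045 m and x of cork_3 in the frame of trough_in between -0.026 and 0.026 m and y of cork_3 in the frame of trough_in between -0.085 and 0.11 m and z of cork_3 in the frame of trough_in between -0.005 and 0.045 m and x of cork_4 in the frame of trough_in between -0.026 and 0.026 m and y of cork_4 in the frame of trough_in between -0.085 and 0.11 m and z of cork_4 in the frame of trough_in between -0.005 and 0.045 m) or (horizontal distance between cork_2 and bowl below 0.05 m and height (world z) of cork_2 below 0.06 m and x of cork_1 in the frame of trough_in between -0.026 and 0.026 m and y of cork_1 in the frame of trough_in between -0.085 and 0.11 m and z of cork_1 in the frame of trough_in between -0.005 and 0.045 m and x of cork_3 in the frame of trough_in between -0.026 and 0.026 m and y of cork_3 in the frame of trough_in between -0.085 and 0.11 m and z of cork_3 in the frame of trough_in between -0.005 and 0.045 m and x of cork_4 in the frame of trough_in between -0.026 and 0.026 m and y of cork_4 in the frame of trough_in between -0.085 and 0.11 m and z of cork_4 in the frame of trough_in between -0.005 and 0.045 m) or (horizontal distance between cork_3 and bowl below 0.05 m and height (world z) of cork_3 below 0.06 m and x of cork_1 in the frame of trough_in between -0.026 and 0.026 m and y of cork_1 in the frame of trough_in between -0.085 and 0.11 m and z of cork_1 in the frame of trough_in between -0.005 and 0.045 m and x of cork_2 in the frame of trough_in between -0.026 and 0.026 m and y of cork_2 in the frame of trough_in between -0.085 and 0.11 m and z of cork_2 in the frame of trough_in between -0.005 and 0.045 m and x of cork_4 in the frame of trough_in between -0.026 and 0.026 m and y of cork_4 in the frame of trough_in between -0.085 and 0.11 m and z of cork_4 in the frame of trough_in between -0.005 and 0.045 m) or (horizontal distance between cork_4 and bowl below 0.05 m and height (world z) of cork_4 below 0.06 m and x of cork_1 in the frame of trough_in between -0.026 and 0.026 m and y of cork_1 in the frame of trough_in between -0.085 and 0.11 m and z of cork_1 in the frame of trough_in between -0.005 and 0.045 m and x of cork_2 in the frame of trough_in between -0.026 and 0.026 m and y of cork_2 in the frame of trough_in between -0.085 and 0.11 m and z of cork_2 in the frame of trough_in between -0.005 and 0.045 m and x of cork_3 in the frame of trough_in between -0.026 and 0.026 m and y of cork_3 in the frame of trough_in between -0.085 and 0.11 m and z of cork_3 in the frame of trough_in between -0.005 and 0.045 m)) and value of joint each of lid, trough below 0.08 rad), for 0.2 s.
2. the trough is tipped up with its lid shut (value of joint trough above 0.5 rad and value of joint lid below 0.15 rad), for 0.1 s.
At the end, for the whole second after the job is handed in: three corks lie in the blue bin and the fourth in the white bowl, all at rest; the trough lies on its rest (within 0.06 rad) with its lid shut (within 0.08 rad) (((horizontal distance between cork_1 and bowl below 0.05 m and height (world z) of cork_1 below 0.06 m and x of cork_2 in the frame of bin_in between -0.05 and 0.05 m and y of cork_2 in the frame of bin_in between -0.06 and 0.06 m and z of cork_2 in the frame of bin_in between -0.005 and 0.065 m and x of cork_3 in the frame of bin_in between -0.05 and 0.05 m and y of cork_3 in the frame of bin_in between -0.06 and 0.06 m and z of cork_3 in the frame of bin_in between -0.005 and 0.065 m and x of cork_4 in the frame of bin_in between -0.05 and 0.05 m and y of cork_4 in the frame of bin_in between -0.06 and 0.06 m and z of cork_4 in the frame of bin_in between -0.005 and 0.065 m) or (horizontal distance between cork_2 and bowl below 0.05 m and height (world z) of cork_2 below 0.06 m and x of cork_1 in the frame of bin_in between -0.05 and 0.05 m and y of cork_1 in the frame of bin_in between -0.06 and 0.06 m and z of cork_1 in the frame of bin_in between -0.005 and 0.065 m and x of cork_3 in the frame of bin_in between -0.05 and 0.05 m and y of cork_3 in the frame of bin_in between -0.06 and 0.06 m and z of cork_3 in the frame of bin_in between -0.005 and 0.065 m and x of cork_4 in the frame of bin_in between -0.05 and 0.05 m and y of cork_4 in the frame of bin_in between -0.06 and 0.06 m and z of cork_4 in the frame of bin_in between -0.005 and 0.065 m) or (horizontal distance between cork_3 and bowl below 0.05 m and height (world z) of cork_3 below 0.06 m and x of cork_1 in the frame of bin_in between -0.05 and 0.05 m and y of cork_1 in the frame of bin_in between -0.06 and 0.06 m and z of cork_1 in the frame of bin_in between -0.005 and 0.065 m and x of cork_2 in the frame of bin_in between -0.05 and 0.05 m and y of cork_2 in the frame of bin_in between -0.06 and 0.06 m and z of cork_2 in the frame of bin_in between -0.005 and 0.065 m and x of cork_4 in the frame of bin_in between -0.05 and 0.05 m and y of cork_4 in the frame of bin_in between -0.06 and 0.06 m and z of cork_4 in the frame of bin_in between -0.005 and 0.065 m) or (horizontal distance between cork_4 and bowl below 0.05 m and height (world z) of cork_4 below 0.06 m and x of cork_1 in the frame of bin_in between -0.05 and 0.05 m and y of cork_1 in the frame of bin_in between -0.06 and 0.06 m and z of cork_1 in the frame of bin_in between -0.005 and 0.065 m and x of cork_2 in the frame of bin_in between -0.05 and 0.05 m and y of cork_2 in the frame of bin_in between -0.06 and 0.06 m and z of cork_2 in the frame of bin_in between -0.005 and 0.065 m and x of cork_3 in the frame of bin_in between -0.05 and 0.05 m and y of cork_3 in the frame of bin_in between -0.06 and 0.06 m and z of cork_3 in the frame of bin_in between -0.005 and 0.065 m)) and value of joint trough below 0.06 rad and value of joint lid below 0.08 rad and linear speed of each of cork_1, cork_2, cork_3, cork_4 below 0.03 m/s); the robot touches nothing.
It fails at once if the robot pushes on the clear guard with more than 12 N (contact force between any of the arm, the fingers and guard above 12 N).
It fails at once if the bowl is moved more than 40 mm (distance of bowl from where it was at the start of the episode above 0.04 m).
It fails at once if a bystander (white bottle, conical flask, crucible) is moved more than 30 mm or tipped over (distance of any of reagent, conical_flask, crucible from where it was at the start of the episode above 0.03 m or angle between any of reagent, conical_flask, crucible's own z axis and vertical above 0.4 rad).
It also fails if it takes over 72 s, if anything falls off the work surface, if the arm or the gripper's body presses on something with over 40 N, if the wrist force passes 120 N, or if a joint passes its speed limit or range.

### The arm

A 7-joint arm with a two-finger parallel gripper is mounted at the origin on a cart in front of the work surface, level with it; the furniture and walls round the work are solid. World frame = base frame: x ahead of the robot, y to its left, z up, the work surface at z = 0. Lengths are in m, angles in rad, forces in N, time in s.
With the tool pointing down it reaches from about 0.35 to 0.9 m from the base axis. Payload 8.1 kg.
Tool frame: the origin (TCP) lies midway between the tips of the shut fingers; the grasp point (between the pads) lies 19 mm behind it; z points along the fingers, y is the direction in which the jaws open and shut (so a half turn about z gives the same grasp; the last joint's range is limited). The gripper opens to 85 mm and grips with 20 to 120 N. Pads are 22 mm wide; open, the fingers measure 114 mm over their backs; the gripper's body (76 mm by 85 mm) begins 54 mm behind the grasp point. The pads swing forward as they close: fully open they stand 13 mm farther back than shut.
Start: joints at [1.012, 0.434, 0.025, 1.573, -0.012, 1.134, -0.075], TCP at [0.275, -0.561, 0.231] pointing down, gripper open.
Joint ranges: [-2.62, 2.62], [-0.44, 2.09], [-1.27, 1.32], [0.08, 2.57], [-1.32, 4.46], [0.12, 2], [-2.74, 2.74]. Speed limits (rad/s): [2.22, 2.22, 3.01, 3.01, 3.14, 3.14, 3.14].

### API

Orientations are given as a unit quaternion [w, x, y, z].
In Python, from bench import get_obs, optics, finish_job gives the robot as it stands.
- The arm moves only by the tool servo_tool, never from a script. Its arguments are lists of equal length, an entry for each row: "angular": the turn, a rotation vector about the tool's x, y, z in degrees, a list of three; "slide": the shift along the tool's x, y, z in mm, a list of three; "fingers": the closure in counts, from 0 (fully open) to 255 (shut). In form: {"angular": [[wx, wy, wz], ...], "slide": [[x, y, z], ...], "fingers": [fingers, ...]}. A call has 1 to 20 rows; each row shifts and turns the commanded pose from where the row before left it, along the tool's axes as they then stand; what a row does not reach is not made up. A row lasts 1/12 s, in which the tool goes at most 41.7 mm and 7.16 degrees, less where a joint would pass 70% of its speed; a pose out of reach is approached as far as the arm can. A call is refused whole if a number of a shift passes 41.7 or a number of a turn 7.16, either way. A call with a gripper value outside its range is refused whole. The fingers move at their own pace and stop on an object; "grip_force" is the grip in N (left out, the last holds). Time passes only in rows, so rows that do not move let the fingers close. It gives the time, the measured TCP pose, the force and the opening at its end, in the units of the state.
- get_obs(): the state, without advancing time (a new reading comes with each control period).
- optics.grab_frame(name): name is "side" or "top"; returns a dict with "frame" (480x640x3 uint8, red, green, blue), "range_z" (480x640 float32, m along the optical axis (not along the pixel's ray), 0 where there is no reading), "fx", "fy", "cx", "cy" (pixels), "pose" (4x4, takes a point from camera to world coordinates). Camera axes: x right, y up, looking along -z (the intrinsics and any distortion apply to the point x, -y, -z); pixel columns grow to the right and rows downward; lengths in m; the calibration is good to about 2 mm. A picture is of the moment at which its call begins.
- finish_job(): hands the job in, once; it reports no verdict.
The state is a dict: "clock": time; "qpos": joint angles; "joint_velocities": joint speeds; "tau": joint torques, N m; "ee_pos": TCP position; "tool_rot": TCP orientation; "force": force on the tool from outside, world axes, zero at the start; "moment": the same for the moment, N m; "finger_gap": finger opening in m.
Only numpy, scipy, OpenCV 4.12 (cv2) and the standard library are available. Lean on these libraries where they do the work, as an engineer would, in place of code of your own. Each camera call takes 0.05 s, during which the arm holds its last target. There are 200 camera calls.

## Working session

There is one attempt and no reset: what is moved stays moved. The work goes in short steps, Python scripts to look and compute and a tool call to move; the robot and the scene stay as the last step left them, time stands still between calls to the robot, and variables do not carry over. Pictures are saved under pics/ and viewed, about 8 in all and at most 12, crops included, and the job is handed in when it is done.

Besides the shell and the picture viewer there is one more tool, called after "Emit:" in YAML: its name, and indented under it one key for each argument. servo_tool: Moves the arm, as the interface text tells. Its arguments: {"type":"object","properties":{"angular":{"type":"array","items":{"type":"array","items":{"type":"number"}}},"slide":{"type":"array","items":{"type":"array","items":{"type":"number"}}},"fingers":{"type":"array","items":{"type":"number"}},"grip_force":{"type":"number"}},"required":["angular","slide","fingers"]}

```bash
mkdir -p pics; ls
cat > h.py <<'E'
import numpy as np, cv2
from bench import get_obs, optics, finish_job
def grab(n):
    f=optics.grab_frame(n); np.savez('%s.npz'%n,**f); cv2.imwrite('last_%s.png'%n,f['frame'][:,:,::-1]); return f
def load(n): return dict(np.load('%s.npz'%n))
def cloud(f):
    v,u=np.mgrid[0:480,0:640]; z=f['range_z']
    p=np.stack([(u-f['cx'])/f['fx']*z,-(v-f['cy'])/f['fy']*z,-z],-1)
    w=p@f['pose'][:3,:3].T+f['pose'][:3,3]; w[z==0]=np.nan; return w
def ray(f,u,v,zp):
    d=f['pose'][:3,:3]@np.array([(u-f['cx'])/f['fx'],-(v-f['cy'])/f['fy'],-1]); o=f['pose'][:3,3]
    return o+d*(zp-o[2])/d[2]
def proj(f,P):
    c=(np.asarray(P)-f['pose'][:3,3])@f['pose'][:3,:3]
    return np.array([f['cx']+f['fx']*c[0]/-c[2], f['cy']-f['fy']*c[1]/-c[2]])
E
python3 - <<'E'
from h import *
o=get_obs(); print({k:np.round(v,3) for k,v in o.items()})
for n in ['top','side']:
    f=grab(n); print(n,{k:(v if np.ndim(v)==0 else '') for k,v in f.items()},np.round(f['pose'],3)); cv2.imwrite(f'pics/{n}0.png',f['frame'][:,:,::-1])
E
```

```text
pics
{'clock': np.float64(0.0), 'qpos': array([ 1.012,  0.435,  0.025,  1.574, -0.012,  1.134, -0.075]), 'joint_velocities': array([-0.001,  0.   , -0.001,  0.   , -0.   ,  0.001,  0.   ]), 'tau': array([-0.0000e+00, -6.7047e+01,  1.0250e+00, -3.1621e+01,  1.6000e-02,
        1.2000e-02, -0.0000e+00]), 'ee_pos': array([ 0.275, -0.561,  0.231]), 'tool_rot': array([-0.001,  0.974,  0.226, -0.   ]), 'force': array([ 0.727, -0.184, -0.374]), 'moment': array([-0.016, -0.029,  0.001]), 'finger_gap': np.float64(0.085)}
top {'frame': '', 'range_z': '', 'fx': 617.51297581154, 'fy': 617.51297581154, 'cx': 325.8044570956731, 'cy': 253.37679321138774, 'pose': ''} [[-0.026  0.997 -0.078  0.443]
 [-1.    -0.025  0.01  -0.034]
 [ 0.008  0.078  0.997  1.656]
 [ 0.     0.     0.     1.   ]]
side {'frame': '', 'range_z': '', 'fx': 583.1647252549317, 'fy': 583.1647252549317, 'cx': 313.10548850408287, 'cy': 244.74638973744314, 'pose': ''} [[-0.881  0.222 -0.417  0.03 ]
 [-0.473 -0.39   0.79   0.956]
 [ 0.013  0.894  0.448  0.77 ]
 [ 0.     0.     0.     1.   ]]
```

View pics/top0.png

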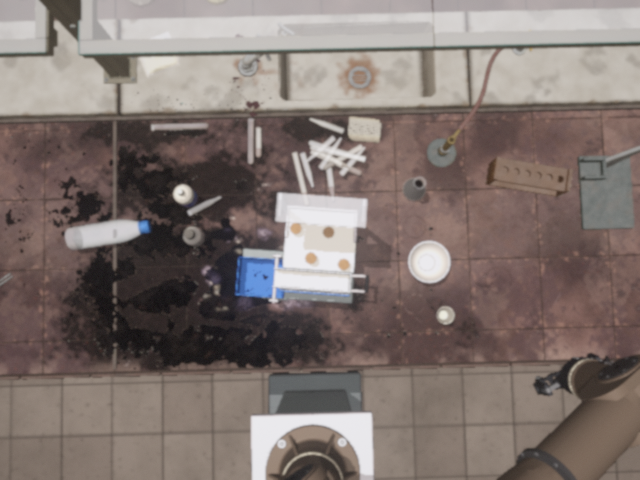

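View pics/side0.png

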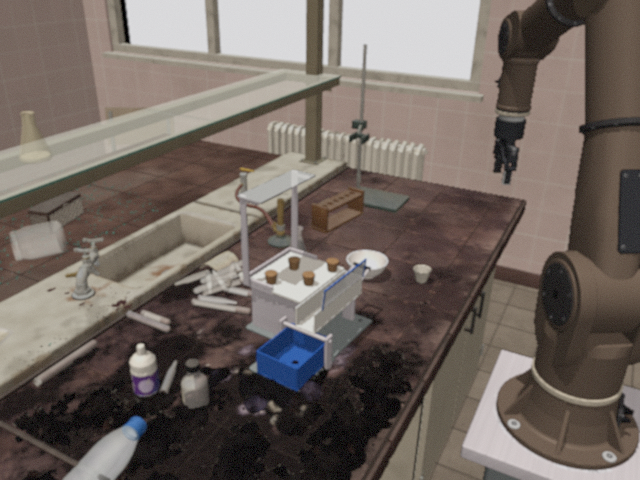

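The top view shows the counter around (320,250) with its spout and blue bin on the left (world +y). The corks are at about (296,229), (328,232), (311,259) and (344,265), with the last two in front. The bowl is at (429,262) and the crucible at (445,315). The side view agrees: the lid is open and leaning toward the robot.

Run:
```python
from h import *
f=load('top'); w=cloud(f); z=w[...,2]; hsv=cv2.cvtColor(f['frame'],cv2.COLOR_RGB2HSV)
roi=np.zeros(z.shape,bool); roi[180:320,225:380]=1
# deck
m=roi&(abs(z-.124)<.006); m=cv2.morphologyEx(m.astype(np.uint8),cv2.MORPH_OPEN,np.ones((3,3)))
n,l,s,c=cv2.connectedComponentsWithStats(m)
for i in range(1,n):
    if s[i,4]>60:
        P=w[l==i]; r=cv2.minAreaRect((P[:,:2]*1000).astype(np.float32)); print('z.124 comp',s[i],np.round(r[0],1),np.round(r[1],1),round(r[2],2),P[:,2].mean().round(4))
# guard
m=roi&(abs(z-.327)<.012); P=w[m]; 
if len(P): print('guard',len(P),cv2.minAreaRect((P[:,:2]*1000).astype(np.float32)),np.median(P[:,2]))
# brown corks
H,S,V=cv2.split(hsv); 
m=roi&(S>90)&(H<25)&(V>80); m[:,370:]=0
n,l,s,c=cv2.connectedComponentsWithStats(m.astype(np.uint8))
for i in range(1,n):
    if s[i,4]>15: print('cork',s[i],c[i].round(1),np.round(ray(f,*c[i],.15),4),np.nanmedian(z[l==i]))
# blue bin
m=(H>100)&(H<125)&(S>150)&roi; ys,xs=np.nonzero(m); print('blue',xs.min(),xs.max(),ys.min(),ys.max(),)
P=w[m&(abs(z)<.03)]; print('binfloor',np.nanmedian(P,0), P.shape)
# bowl
m=np.zeros_like(roi); m[230:295,395:465]=1; P=w[m&(z>.03)&(z<.06)]; print('bowl rim',len(P),cv2.minEnclosingCircle((P[:,:2]*1000).astype(np.float32)))
m=np.zeros_like(roi); m[300:335,425:470]=1; P=w[m&(z>.02)]; print('cruc',len(P),cv2.minEnclosingCircle((P[:,:2]*1000).astype(np.float32)),P[:,2].max())
b=f['frame'][180:315,225:385]; cv2.imwrite('pics/c1.png',cv2.resize(b[:,:,::-1],None,fx=5,fy=4.4,interpolation=cv2.INTER_CUBIC))
g=load('side'); b=g['frame'][160:400,230:450]; cv2.imwrite('pics/c2.png',cv2.resize(b[:,:,::-1],(550,600),interpolation=cv2.INTER_CUBIC))
```

```text
z.124 comp [ 283  224   72   50 2066] [576.8 -32.9] [176.1 117.5] 83.86 0.1243
guard 2606 ((641.5919189453125, -38.945892333984375), (196.26376342773438, 63.92887878417969), 84.73770141601562) 0.32945554210505346
cork [293 225   6   5  16] [295.1 227.1] [0.6272 0.0244 0.15  ] 0.14962433892141702
blue 236 248 258 294
binfloor [0.51148151 0.17400916 0.0113303 ] (169, 3)
bowl rim 440 ((541.439453125, -319.0361022949219), 55.715885162353516)
cruc 114 ((400.127197265625, -357.7235412597656), 22.97300910949707) 0.04211817644459548
```

View pics/c1.png

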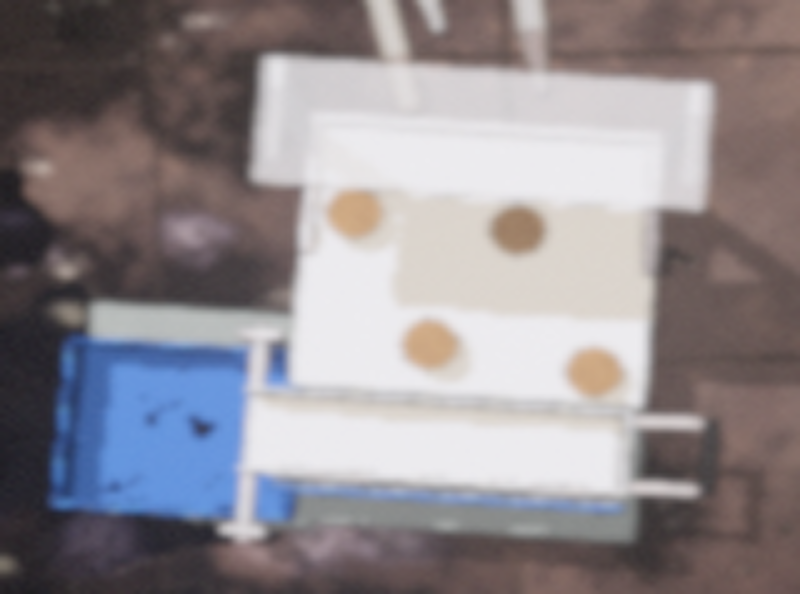

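View pics/c2.png

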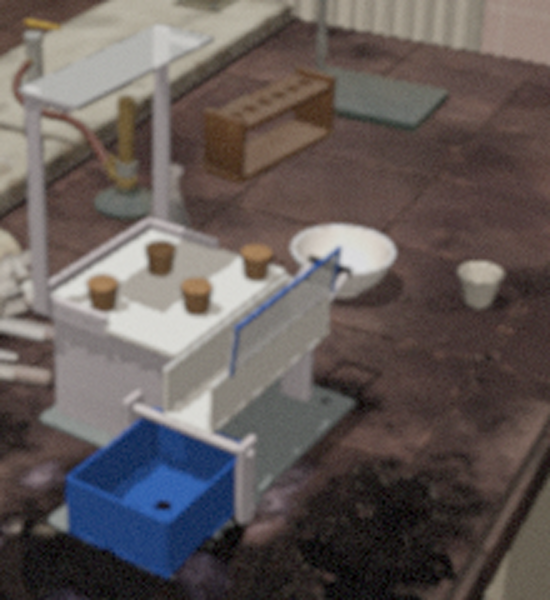

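The crops show the trough empty, the lid open past upright with its blue edge toward the robot, and the bar at crop (710,445), right of the trough. The back-left cork is at (355,213), back-middle at (518,230), and the front ones at (430,344) and (594,372).

```bash
cat >> h.py <<'E'
YAW=np.radians(-5.27); O=np.array([.5565,-.031])
R2=np.array([[np.cos(YAW),-np.sin(YAW)],[np.sin(YAW),np.cos(YAW)]])
def toC(p): p=np.asarray(p,float); return np.r_[R2.T@(p[:2]-O),p[2:]]
def toW(p): p=np.asarray(p,float); return np.r_[R2@p[:2]+O,p[2:]]
E
python3 - <<'E'
from h import *
f=load('top'); g=load('side'); w=cloud(f); z=w[...,2]
for n,(u,v),h in [('BL',(355,213),.15),('BM',(518,230),.15),('FL',(430,344),.15),('FR',(594,372),.15),('bar',(710,445),.121),('guardFL',(250,183),.329),('guardFR',(705,210),.329),('deckFL',(293,387),.124),('deckFR',(640,405),.124),('lidedge',(300,487),.168),('lidedgeR',(620,510),.168)]:
    P=ray(f,225+u/5-.4,180+v/4.4-.4,h); print(n,np.round(toC(P),4),np.round(P,4))
# corks by depth
m=(z>.142)&(z<.158); m[:180]=0;m[320:]=0;m[:,:225]=0;m[:,380:]=0
n,l,s,c=cv2.connectedComponentsWithStats(m.astype(np.uint8))
for i in range(1,n):
    if s[i,4]>15: print('z',s[i],toC(np.median(w[l==i],0)).round(4))
# side: lid edge, bar, guard corners by predicted vs image
for nm,P in [('deckFR',(-.034,-.083,.124)),('deckFL',(-.034,.083,.124)),('bar',(-.06,-.123,.121)),('guardFL',(.054,.098,.324)),('guardBR',(.117,-.098,.329))]:
    q=proj(g,toW(P)); print(nm,'side crop',(q-[230,160])*2.5, 'top crop',(proj(f,toW(P))-[225,180])*[5,4.4])
H,S,V=cv2.split(cv2.cvtColor(g['frame'],cv2.COLOR_RGB2HSV)); m=(H>100)&(H<125)&(S>120); m[300:]=0
wc=cloud(g); P=np.array([toC(p) for p in wc[m] if p[2]>.1]); 
P=P[np.isfinite(P).all(1)]; print('lid strip',len(P),np.percentile(P,[5,50,95],axis=0).round(3))
E
```

```text
BL [0.0633 0.0603 0.15  ] [0.625  0.0233 0.15  ]
BM [ 0.0591 -0.0201  0.15  ] [ 0.6135 -0.0564  0.15  ]
FL [-0.0073  0.0187  0.15  ] [ 0.5509 -0.0118  0.15  ]
FR [-0.0176 -0.0623  0.15  ] [ 0.5333 -0.0915  0.15  ]
bar [-0.0531 -0.1235  0.121 ] [ 0.4922 -0.1491  0.121 ]
guardFL [0.0542 0.0979 0.329 ] [0.6194 0.0615 0.329 ]
guardFR [ 0.054  -0.0994  0.329 ] [ 0.6011 -0.1349  0.329 ]
deckFL [-0.0343  0.0854  0.124 ] [0.5302 0.0572 0.124 ]
deckFR [-0.033  -0.0872  0.124 ] [ 0.5156 -0.1148  0.124 ]
lidedge [-0.0909  0.0753  0.168 ] [0.4729 0.0524 0.168 ]
lidedgeR [-0.0933 -0.0791  0.168 ] [ 0.4564 -0.1012  0.168 ]
z [290 223  11  11 102] [0.0631 0.0617 0.15  ]
z [323 227  11  11 101] [ 0.0584 -0.0195  0.1502]
z [305 253  11  11  99] [-0.0079  0.0199  0.1504]
z [338 259  11  11 101] [-0.0177 -0.0613  0.1498]
deckFR side crop [282.66595632 271.11874589] top crop [629.48517594 404.45461929]
deckFL side crop [180.09150854 350.66937565] top crop [295.90251818 384.98201528]
bar side crop [328.71167681 264.56242619] top crop [706.2163853  455.30298145]
guardFL side crop [ 78.76811975 109.94412177] top crop [248.51537608 182.84915265]
guardBR side crop [156.87932307  21.60973406] top crop [708.58493759  81.4354452 ]
lid strip 8 [[-0.402 -0.556  0.169]
 [-0.095 -0.038  0.173]
 [-0.092  0.04   0.345]]
```

Emit:
servo_tool:
  angular:
    - [0, 0, 6.28]
    - [0, 0, 6.28]
    - [0, 0, 6.28]
    - [0, 0, 6.28]
    - [0, 0, 6.28]
    - [0, 0, 0]
    - [0, 0, 0]
    - [0, 0, 0]
    - [0, 0, 0]
    - [0, 0, 0]
    - [0, 0, 0]
    - [0, 0, 0]
    - [0, 0, 0]
    - [0, 0, 0]
    - [0, 0, 0]
    - [0, 0, 0]
    - [0, 0, 0]
    - [0, 0, 0]
    - [0, 0, 0]
    - [0, 0, 0]
  slide:
    - [0, 0, -4]
    - [0, 0, -4]
    - [0, 0, -4]
    - [0, 0, -4]
    - [0, 0, -4]
    - [15.3, -35.1, 0]
    - [15.3, -35.1, 0]
    - [15.3, -35.1, 0]
    - [15.3, -35.1, 0]
    - [15.3, -35.1, 0]
    - [15.3, -35.1, 0]
    - [15.3, -35.1, 0]
    - [15.3, -35.1, 0]
    - [15.3, -35.1, 0]
    - [15.3, -35.1, 0]
    - [15.3, -35.1, 0]
    - [15.3, -35.1, 0]
    - [15.3, -35.1, 0]
    - [15.3, -35.1, 0]
    - [0, 0, 0]
  fingers: [120, 120, 120, 120, 120, 120, 120, 120, 120, 120, 120, 120, 120, 120, 120, 120, 120, 120, 120, 120]
  grip_force: 25

```text
clock: 1.77
ee_pos: [0.5366, -0.0827, 0.251]
tool_rot: [-0.002, 0.999, -0.041, 0.001]
force: [-0.9, 1.0, 0.1]
finger_gap: 0.045
```

```bash
cat >> h.py <<'E'
from scipy.spatial.transform import Rotation as Rn
RC=np.eye(3); RC[:2,:2]=R2
def st(*targets):
    """targets (x,y,z,tilt_deg) counter frame; prints the turn (deg) and slides (mm) after turn"""
    o=get_obs(); q=o['tool_rot']; R=Rn.from_quat([*q[1:],q[0]]).as_matrix(); p=o['ee_pos'].copy()
    zc=RC.T@R[:,2]; xc=RC.T@R[:,0]
    print('t',round(float(o['clock']),2),'C',toC(p).round(4),'z',zc.round(3),'x',xc.round(3),'F',(RC.T@o['force']).round(1),'gap',round(float(o['finger_gap']),4),'q',o['qpos'].round(2))
    for t in targets:
        th=np.radians(t[3]); Rt=RC@np.array([[np.cos(th),0,np.sin(th)],[0,-1,0],[np.sin(th),0,-np.cos(th)]])
        rv=Rn.from_matrix(R.T@Rt).as_rotvec(degrees=True); pt=toW(t[:3]); s=Rt.T@(pt-p)*1000
        print(t,'turn',rv.round(1),'slide',s.round(1),'len',np.linalg.norm(s).round()); R,p=Rt,pt
E
python3 - <<'E'
from h import *
st((-.018,-.061,.23,15),(-.018,-.061,.132,15))
E
```

```text
t 1.77 C [-0.0151 -0.0533  0.251 ] z [ 0.001  0.004 -1.   ] x [1.    0.01  0.001] F [-1.   0.9  0.1] gap 0.045 q [ 0.14  0.29 -0.11  1.74  0.03  1.11 -1.63]
(-0.018, -0.061, 0.23, 15) turn [-0.3 15.   0.5] slide [-8.2  7.7 19.5] len 23.0
(-0.018, -0.061, 0.132, 15) turn [0. 0. 0.] slide [-25.4   0.   94.7] len 98.0
```

Emit:
servo_tool:
  angular:
    - [0, 5, 0.2]
    - [0, 5, 0.2]
    - [0, 5, 0.1]
    - [0, 0, 0]
    - [0, 0, 0]
    - [0, 0, 0]
    - [0, 0, 0]
    - [0, 0, 0]
    - [0, 0, 0]
    - [0, 0, 0]
    - [0, 0, 0]
    - [0, 0, 0]
    - [0, 0, 0]
    - [0, 0, 0]
    - [0, 0, 0]
  slide:
    - [0, 0, 0]
    - [0, 0, 0]
    - [0, 0, 0]
    - [-8, 7.7, 19.5]
    - [-6.4, 0, 24]
    - [-6.4, 0, 24]
    - [-6.4, 0, 24]
    - [-6.2, 0, 22.7]
    - [0, 0, 0]
    - [0, 0, 0]
    - [0, 0, 0]
    - [0, 0, 0]
    - [0, 0, 0]
    - [0, 0, 0]
    - [0, 0, 0]
  fingers: [120, 120, 120, 120, 120, 120, 120, 120, 120, 255, 255, 255, 255, 255, 255]

```text
clock: 3.02
ee_pos: [0.5306, -0.099, 0.1331]
tool_rot: [0.006, 0.99, -0.05, 0.131]
force: [0.2, 0.0, 0.8]
finger_gap: 0.0262
```

Run:
```python
from h import *
B=toC((.5414,-.319,.1)); print(B)
st((-.018,-.061,.22,15),(B[0],B[1],.15,15),(B[0],B[1],.05,0),(B[0],B[1],.15,0))
grab('side'); f=load('side')
cv2.imwrite('pics/s1.png',cv2.resize(f['frame'][140:340,230:450,::-1],(660,600)))
```

```text
[ 0.0114164  -0.28816953  0.1       ]
t 3.02 C [-0.0195 -0.0701  0.1331] z [ 0.26  -0.001 -0.966] x [ 0.966 -0.009  0.26 ] F [0.2 0.  0.8] gap 0.0262 q [ 0.17  0.29 -0.1   2.12  0.08  0.47 -1.66]
(-0.018, -0.061, 0.22, 15) turn [ 0.1 -0.1 -0.5] slide [ 23.9  -9.1 -83.5] len 87.0
(np.float64(0.011416402602841104), np.float64(-0.2881695260634092), 0.15, 15) turn [0. 0. 0.] slide [ 10.3 227.2  75.2] len 240.0
(np.float64(0.011416402602841104), np.float64(-0.2881695260634092), 0.05, 0) turn [  0. -15.   0.] slide [  0.   0. 100.] len 100.0
(np.float64(0.011416402602841104), np.float64(-0.2881695260634092), 0.15, 0) turn [0. 0. 0.] slide [   0.    0. -100.] len 100.0
```

View pics/s1.png

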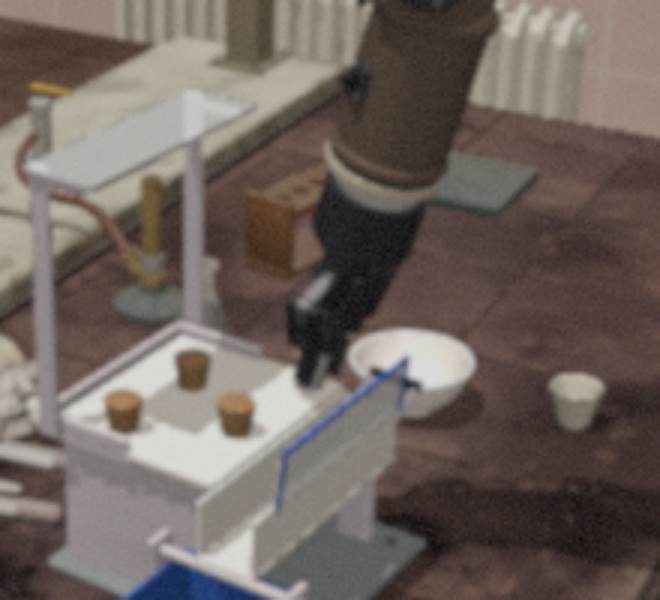

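The cork between the fingers is gripped (gap 26 mm, hand at crop (310,370)). The other three corks stand untouched. Next is the bowl.

Emit:
servo_tool:
  angular:
    - [0, 0, 0]
    - [0, 0, 0]
    - [0, 0, 0]
    - [0, 0, 0]
    - [0, 0, 0]
    - [0, 0, 0]
    - [0, 0, 0]
    - [0, 0, 0]
    - [0, 0, 0]
    - [0, 0, 0]
    - [0, -5, 0]
    - [0, -5, 0]
    - [0, -5, 0]
    - [0, 0, 0]
    - [0, 0, 0]
  slide:
    - [8, 0, -28]
    - [8, 0, -28]
    - [8, 0, -28]
    - [1, 36, 0]
    - [1, 36, 0]
    - [2, 36, 10]
    - [2, 36, 15]
    - [2, 37, 25]
    - [2, 37, 25]
    - [0, 0, 0]
    - [0, 0, 0]
    - [0, 0, 0]
    - [0, 0, 0]
    - [0, 0, 0]
    - [0, 0, 0]
  fingers: [255, 255, 255, 255, 255, 255, 255, 255, 255, 255, 255, 255, 255, 255, 255]

```text
clock: 4.32
ee_pos: [0.5392, -0.3132, 0.1523]
tool_rot: [-0.001, 0.999, -0.05, 0.001]
force: [-0.8, -0.4, -0.4]
finger_gap: 0.026
```

Run:
```python
from h import *
st((.0114,-.2882,.15,0),(.0114,-.2882,.045,0))
```

```text
t 4.32 C [ 0.0087 -0.2826  0.1523] z [ 0.001  0.001 -1.   ] x [ 1.    -0.007  0.001] F [-0.7 -0.4 -0.4] gap 0.026 q [ 0.43  0.5   0.02  1.67 -0.01  0.97 -1.22]
(0.0114, -0.2882, 0.15, 0) turn [-0.1 -0.1 -0.4] slide [2.7 5.6 2.3] len 7.0
(0.0114, -0.2882, 0.045, 0) turn [0. 0. 0.] slide [  0.   0. 105.] len 105.0
```

Emit:
servo_tool:
  angular:
    - [0, 0, 0]
    - [0, 0, 0]
    - [0, 0, 0]
    - [0, 0, 0]
    - [0, 0, 0]
    - [0, 0, 0]
    - [0, 0, 0]
    - [0, 0, 0]
    - [0, 0, 0]
    - [0, 0, 0]
    - [0, 0, 0]
    - [0, 0, 0]
  slide:
    - [2.7, 5.6, 28]
    - [0, 0, 30]
    - [0, 0, 30]
    - [0, 0, 26]
    - [0, 0, 0]
    - [0, 0, 0]
    - [0, 0, 0]
    - [0, 0, 0]
    - [0, 0, -30]
    - [0, 0, -40]
    - [0, 0, -40]
    - [0, 0, -40]
  fingers: [255, 255, 255, 255, 255, 255, 130, 130, 130, 130, 130, 130]

```text
clock: 5.32
ee_pos: [0.5402, -0.3198, 0.1926]
tool_rot: [-0.0, 0.999, -0.051, 0.001]
force: [0.8, -1.0, -0.2]
finger_gap: 0.0417
```

Emit:
servo_tool:
  angular:
    - [0, 0, 0]
    - [0, 0, 0]
    - [0, 0, 0]
    - [0, 0, 0]
    - [0, 0, 0]
    - [0, 5, 0]
    - [0, 5, 0]
    - [0, 5, 0]
    - [0, 0, 0]
    - [0, 0, 0]
    - [0, 0, 0]
    - [0, 0, 0]
  slide:
    - [0, 0, -20]
    - [-2, -38, -20]
    - [-2, -38, 0]
    - [-2, -38, 0]
    - [-2, -38, 0]
    - [-2, -38, 0]
    - [-2, -38, 0]
    - [0, -38, 0]
    - [0, -38, 0]
    - [0, 0, 0]
    - [0, 0, 0]
    - [0, 0, 0]
  fingers: [120, 120, 120, 120, 120, 120, 120, 120, 120, 120, 120, 120]

```text
clock: 6.32
ee_pos: [0.5593, -0.0176, 0.23]
tool_rot: [0.006, 0.99, -0.05, 0.132]
force: [-0.7, -1.1, 0.8]
finger_gap: 0.0451
```

Run:
```python
from h import *
st((-.008,.0195,.22,15),(-.008,.0195,.133,15))
f=grab('top'); w=cloud(f); P=ray(f,429,262,.03); m=np.zeros((480,640),bool); m[240:285,405:455]=1
h=cv2.cvtColor(f['frame'],cv2.COLOR_RGB2HSV); m&=(h[...,1]>90)&(h[...,0]<25)&(h[...,2]>90); P=w[m&(w[...,2]>.005)&(w[...,2]<.06)]; print(len(P),np.median(P,0))
m=np.zeros((480,640),bool); m[225:300,390:470]=1; P=w[m&(w[...,2]>.035)&(w[...,2]<.06)]; print('bowl',cv2.minEnclosingCircle((P[:,:2]*1000).astype(np.float32)))
```

```text
t 6.32 C [0.0016 0.0136 0.23  ] z [ 0.261 -0.001 -0.965] x [ 0.965 -0.009  0.261] F [-0.6 -1.1  0.8] gap 0.0451 q [-0.03  0.19 -0.08  1.96  0.1   0.73 -1.85]
(-0.008, 0.0195, 0.22, 15) turn [ 0.1 -0.1 -0.5] slide [-11.8  -5.9   7.2] len 15.0
(-0.008, 0.0195, 0.133, 15) turn [0. 0. 0.] slide [-22.5   0.   84. ] len 87.0
35 [ 0.54284748 -0.31844279  0.03169718]
bowl ((541.1838989257812, -318.6890869140625), 54.96639633178711)
```

Emit:
servo_tool:
  angular:
    - [0, 0, -0.5]
    - [0, 0, 0]
    - [0, 0, 0]
    - [0, 0, 0]
    - [0, 0, 0]
    - [0, 0, 0]
    - [0, 0, 0]
    - [0, 0, 0]
    - [0, 0, 0]
    - [0, 0, 0]
    - [0, 0, 0]
    - [0, 0, 0]
    - [0, -5, 0]
    - [0, -5, 0]
    - [0, -5, 0]
    - [0, 0, 0]
    - [0, 0, 0]
    - [0, 0, 0]
  slide:
    - [-11.8, -5.9, 7.2]
    - [-7.5, 0, 28]
    - [-7.5, 0, 28]
    - [-7.5, 0, 28]
    - [0, 0, 0]
    - [0, 0, 0]
    - [0, 0, 0]
    - [0, 0, 0]
    - [0, 0, 0]
    - [0, 0, 0]
    - [7.5, 0, -28]
    - [7.5, 0, -28]
    - [-10, -15, 0]
    - [-15, -15, 0]
    - [-15, -10, 0]
    - [-10, 0, 0]
    - [0, 0, 0]
    - [0, 0, 0]
  fingers: [120, 120, 120, 120, 120, 255, 255, 255, 255, 255, 255, 255, 255, 255, 255, 255, 255, 255]

```text
clock: 7.87
ee_pos: [0.5041, 0.0332, 0.1829]
tool_rot: [0.001, 0.999, -0.046, 0.001]
force: [0.6, 0.1, -0.0]
finger_gap: 0.0257
```

Run:
```python
from h import *
st((-.060,.060,.19,0),(-.060,.060,.118,0))
```

```text
t 7.87 C [-0.0581  0.0592  0.1829] z [ 0.002 -0.002 -1.   ] x [ 1.    -0.001  0.002] F [ 0.6  0.2 -0. ] gap 0.0257 q [-0.07  0.3  -0.12  1.92  0.05  0.93 -1.89]
(-0.06, 0.06, 0.19, 0) turn [ 0.1 -0.1 -0. ] slide [-1.9 -0.8 -7.1] len 7.0
(-0.06, 0.06, 0.118, 0) turn [0. 0. 0.] slide [ 0.  0. 72.] len 72.0
```

Emit:
servo_tool:
  angular:
    - [0, 0, 0]
    - [0, 0, 0]
    - [0, 0, 0]
    - [0, 0, 0]
    - [0, 0, 0]
    - [0, 0, 0]
    - [0, 0, 0]
    - [0, 0, 0]
    - [0, 0, 0]
    - [0, 0, 0]
    - [0, 6, 0]
    - [0, 6, 0]
    - [0, 6, 0]
    - [0, 6, 0]
    - [0, 6, 0]
    - [0, 0, 0]
    - [0, 0, 0]
    - [0, 0, 0]
  slide:
    - [-2, 0, 20]
    - [0, 0, 25]
    - [0, 0, 20]
    - [0, 0, 0]
    - [0, 0, 0]
    - [0, 0, 0]
    - [0, 0, -25]
    - [0, 0, -30]
    - [0, 0, -30]
    - [0, 0, -30]
    - [0, 27, 0]
    - [0, 27, 0]
    - [0, 26, 0]
    - [20, 0, 0]
    - [20, 0, 0]
    - [10, 0, 0]
    - [0, 0, 0]
    - [0, 0, 0]
  fingers: [255, 255, 255, 255, 130, 130, 130, 130, 130, 120, 120, 120, 120, 120, 120, 120, 120, 120]

```text
clock: 9.37
ee_pos: [0.5417, -0.0495, 0.2537]
tool_rot: [0.013, 0.965, -0.044, 0.258]
force: [-0.4, 0.3, 0.6]
finger_gap: 0.0452
```

Run:
```python
from h import *
st((.0085,-.0195,.231,30),(.0635,-.0195,.136,30))
f=grab('side'); cv2.imwrite('pics/s2.png',cv2.resize(f['frame'][120:340,230:450,::-1],(600,600)))
```

```text
t 9.37 C [-0.013  -0.0198  0.2537] z [ 0.499 -0.001 -0.866] x [0.866 0.    0.499] F [-0.4  0.3  0.6] gap 0.0452 q [ 0.02  0.04 -0.08  2.19  0.2   0.41 -1.89]
(0.0085, -0.0195, 0.231, 30) turn [0.1 0.  0. ] slide [ 7.3 -0.3 30.4] len 31.0
(0.0635, -0.0195, 0.136, 30) turn [0. 0. 0.] slide [ 1.000e-01 -0.000e+00  1.098e+02] len 110.0
```

View pics/s2.png

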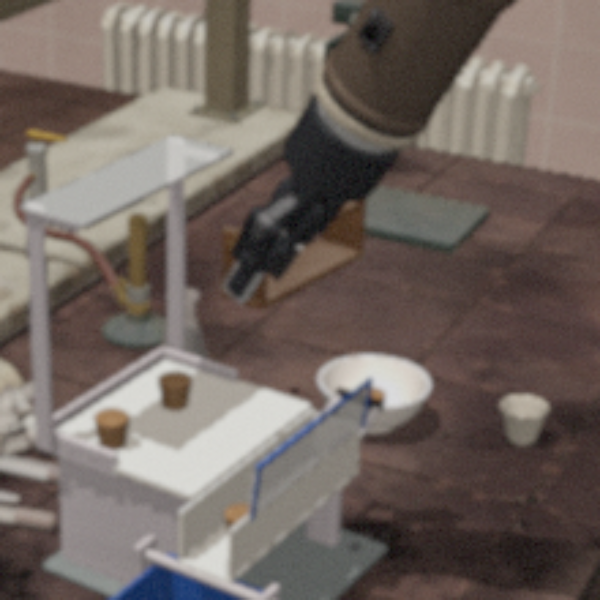

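One cork sits in the trough at (237,515) and one in the bowl. The hand is tilted, with the two back corks at (113,428) and (175,390).

Emit:
servo_tool:
  angular:
    - [0, 0, 0]
    - [0, 0, 0]
    - [0, 0, 0]
    - [0, 0, 0]
    - [0, 0, 0]
    - [0, 0, 0]
    - [0, 0, 0]
  slide:
    - [7.3, 0, 30]
    - [0, 0, 30]
    - [0, 0, 30]
    - [0, 0, 30]
    - [0, 0, 19]
    - [0, 0, 0]
    - [0, 0, 0]
  fingers: [120, 120, 120, 120, 120, 120, 120]

```text
clock: 10.0
ee_pos: [0.6162, -0.0568, 0.1345]
tool_rot: [0.013, 0.965, -0.044, 0.257]
force: [0.2, 0.7, 0.2]
finger_gap: 0.0453
```

Run:
```python
from h import *
st((.0635,-.0195,.136,30))
```

```text
t 10.0 C [ 0.0618 -0.0202  0.1345] z [ 0.497 -0.002 -0.868] x [0.868 0.001 0.497] F [0.1 0.8 0.2] gap 0.0453 q [-0.05  0.33  0.03  2.18  0.48  0.12 -2.15]
(0.0635, -0.0195, 0.136, 30) turn [0.1 0.2 0.1] slide [ 2.2 -0.7 -0.5] len 2.0
```

Emit:
servo_tool:
  angular:
    - [0, 0, 0]
    - [0, 0, 0]
    - [0, 0, 0]
    - [0, 0, 0]
    - [0, 0, 0]
    - [0, 0, 0]
    - [0, 0, 0]
    - [0, 0, 0]
    - [0, 0, 0]
    - [0, 0, 0]
    - [0, -6, 0]
    - [0, -6, 0]
    - [0, -6, 0]
    - [0, -6, 0]
    - [0, -6, 0]
    - [0, 0, 0]
    - [0, 0, 0]
    - [0, 0, 0]
  slide:
    - [0, 0, 0]
    - [0, 0, 0]
    - [0, 0, 0]
    - [0, 0, 0]
    - [0, 0, 0]
    - [0, 0, -25]
    - [0, 0, -30]
    - [0, 0, -30]
    - [0, 0, -25]
    - [0, 0, 0]
    - [-15, -15, 0]
    - [-15, -15, 0]
    - [-10, 0, 0]
    - [-10, 0, 0]
    - [-10, 0, 0]
    - [0, 0, 0]
    - [0, 0, 0]
    - [0, 0, 0]
  fingers: [255, 255, 255, 255, 255, 255, 255, 255, 255, 255, 255, 255, 255, 255, 255, 255, 255, 255]

```text
clock: 11.5
ee_pos: [0.5086, -0.0167, 0.2105]
tool_rot: [0.001, 0.999, -0.046, 0.001]
force: [-0.8, 0.6, -0.8]
finger_gap: 0.0262
```

Run:
```python
from h import *
st((-.060,.008,.19,0),(-.060,.008,.118,0))
```

```text
t 11.5 C [-0.049   0.0098  0.2105] z [ 0.002 -0.002 -1.   ] x [ 1.    -0.001  0.002] F [-0.8  0.5 -0.8] gap 0.0262 q [ 0.14  0.28 -0.26  1.87  0.09  1.   -1.83]
(-0.06, 0.008, 0.19, 0) turn [ 0.1 -0.1 -0. ] slide [-11.    1.8  20.5] len 23.0
(-0.06, 0.008, 0.118, 0) turn [0. 0. 0.] slide [ 0.  0. 72.] len 72.0
```

Emit:
servo_tool:
  angular:
    - [0, 5, 0]
    - [0, 5, 0]
    - [0, 5, 0]
    - [0, 0, 0]
    - [0, 0, 0]
    - [0, 0, 0]
  slide:
    - [-8, 2, 20]
    - [0, 0, 0]
    - [0, 0, 0]
    - [0, 0, 0]
    - [0, 0, 0]
    - [0, 0, 0]
  fingers: [255, 255, 255, 255, 255, 255]

```text
clock: 12.0
ee_pos: [0.501, -0.0179, 0.192]
tool_rot: [0.007, 0.99, -0.046, 0.131]
force: [0.4, -0.5, -0.1]
finger_gap: 0.0263
```

Run:
```python
from h import *
st((-.058,.008,.19,15),(-.058,.008,.119,15))
```

```text
t 12.0 C [-0.0564  0.008   0.192 ] z [ 0.26  -0.001 -0.966] x [ 0.966 -0.     0.26 ] F [ 0.5 -0.4 -0.1] gap 0.0263 q [ 0.12  0.16 -0.26  2.12  0.17  0.62 -1.92]
(-0.058, 0.008, 0.19, 15) turn [ 0.1 -0.  -0. ] slide [-2.  -0.   1.5] len 3.0
(-0.058, 0.008, 0.119, 15) turn [0. 0. 0.] slide [-18.4   0.   68.6] len 71.0
```

Emit:
servo_tool:
  angular:
    - [0, 0, 0]
    - [0, 0, 0]
    - [0, 0, 0]
    - [0, 0, 0]
    - [0, 0, 0]
    - [0, 0, 0]
    - [0, 0, 0]
    - [0, 0, 0]
    - [0, 0, 0]
    - [0, 4, 0]
    - [0, 4, 0]
    - [0, 4, 0]
    - [0, 0, 0]
    - [0, 0, 0]
    - [0, 0, 0]
  slide:
    - [-7, 0, 24]
    - [-7, 0, 24]
    - [-6, 0, 22]
    - [0, 0, 0]
    - [0, 0, 0]
    - [0, 0, 0]
    - [7, 0, -25]
    - [7, 0, -25]
    - [7, 0, -25]
    - [20, -26, -25]
    - [20, -26, -10]
    - [15, 0, 0]
    - [15, 0, 0]
    - [0, 0, 0]
    - [0, 0, 0]
  fingers: [255, 255, 255, 255, 130, 130, 130, 130, 130, 120, 120, 120, 120, 120, 120]

```text
clock: 13.25
ee_pos: [0.5611, 0.0288, 0.2558]
tool_rot: [0.011, 0.971, -0.045, 0.234]
force: [0.2, -0.0, -0.1]
finger_gap: 0.0454
```

Run:
```python
from h import *
st((.016,.062,.242,27),(.066,.062,.144,27))
f=grab('side'); cv2.imwrite('pics/s3.png',cv2.resize(f['frame'][120:340,230:450,::-1],(600,600)))
```

```text
t 13.25 C [-0.0009  0.06    0.2558] z [ 0.456 -0.001 -0.89 ] x [ 0.89  -0.001  0.456] F [ 0.2 -0.  -0.1] gap 0.0454 q [ 0.01  0.1  -0.28  2.09  0.37  0.54 -2.2 ]
(0.016, 0.062, 0.242, 27) turn [ 0.1 -0.1 -0. ] slide [ 8.8 -2.  19.9] len 22.0
(0.066, 0.062, 0.144, 27) turn [0. 0. 0.] slide [1.0e-01 0.0e+00 1.1e+02] len 110.0
```

View pics/s3.png

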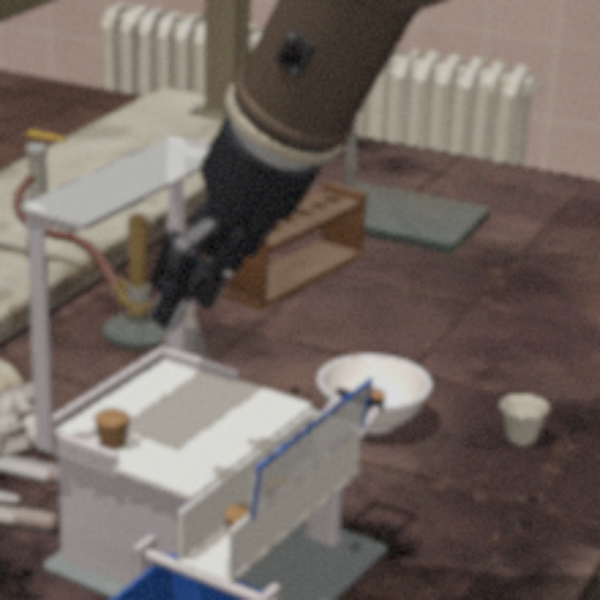

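Only the back-left cork is left on the deck at (113,428). The second trough cork is hidden behind the lid.

Emit:
servo_tool:
  angular:
    - [0, 0, 0]
    - [0, 0, 0]
    - [0, 0, 0]
    - [0, 0, 0]
    - [0, 0, 0]
    - [0, 0, 0]
    - [0, 0, 0]
  slide:
    - [9, -2, 20]
    - [0, 0, 30]
    - [0, 0, 30]
    - [0, 0, 30]
    - [0, 0, 20]
    - [0, 0, 0]
    - [0, 0, 0]
  fingers: [120, 120, 120, 120, 120, 120, 120]

```text
clock: 13.88
ee_pos: [0.6264, 0.0241, 0.1412]
tool_rot: [0.012, 0.972, -0.045, 0.232]
force: [-0.4, -0.1, 0.1]
finger_gap: 0.0455
```

Run:
```python
from h import *
st((.066,.062,.144,27))
```

```text
t 13.88 C [0.0646 0.0613 0.1412] z [ 0.451 -0.003 -0.892] x [0.892 0.    0.451] F [-0.4 -0.1  0.1] gap 0.0455 q [-0.1   0.35 -0.13  2.1   0.64  0.3  -2.45]
(0.066, 0.062, 0.144, 27) turn [0.2 0.2 0. ] slide [ 2.6 -0.7 -1.9] len 3.0
```

Emit:
servo_tool:
  angular:
    - [0, 0, 0]
    - [0, 0, 0]
    - [0, 0, 0]
    - [0, 0, 0]
    - [0, 0, 0]
    - [0, 0, 0]
    - [0, 0, 0]
    - [0, 0, 0]
    - [0, 0, 0]
    - [0, 0, 0]
    - [0, -4, 0]
    - [0, -4, 0]
    - [0, -4, 0]
    - [0, 0, 0]
    - [0, 0, 0]
    - [0, 0, 0]
  slide:
    - [1, 0, -2]
    - [0, 0, 0]
    - [0, 0, 0]
    - [0, 0, 0]
    - [0, 0, 0]
    - [0, 0, -25]
    - [0, 0, -30]
    - [0, 0, -30]
    - [0, 0, -15]
    - [0, 0, 0]
    - [-25, 35, 0]
    - [-25, 35, 0]
    - [-20, 34, 0]
    - [-15, 0, 0]
    - [0, 0, 0]
    - [0, 0, 0]
  fingers: [120, 255, 255, 255, 255, 255, 255, 255, 255, 255, 255, 255, 255, 255, 255, 255]

```text
clock: 15.22
ee_pos: [0.4955, -0.0659, 0.2026]
tool_rot: [0.007, 0.99, -0.046, 0.13]
force: [0.5, -0.1, 0.6]
finger_gap: 0.0257
```

Run:
```python
from h import *
st((-.058,-.042,.19,15),(-.058,-.042,.119,15))
```

```text
t 15.22 C [-0.0576 -0.0404  0.2026] z [ 0.259 -0.002 -0.966] x [ 0.966 -0.001  0.259] F [ 0.5 -0.   0.6] gap 0.0257 q [ 0.29  0.15 -0.31  2.11  0.13  0.64 -1.77]
(-0.058, -0.042, 0.19, 15) turn [ 0.1  0.  -0.1] slide [-3.7  1.6 12.1] len 13.0
(-0.058, -0.042, 0.119, 15) turn [0. 0. 0.] slide [-18.4   0.   68.6] len 71.0
```

Emit:
servo_tool:
  angular:
    - [0, 0, 0]
    - [0, 0, 0]
    - [0, 0, 0]
    - [0, 0, 0]
    - [0, 0, 0]
    - [0, 0, 0]
    - [0, 0, 0]
    - [0, 0, 0]
    - [0, 0, 0]
    - [0, 0, 0]
    - [0, 0, 0]
    - [0, -5, 0]
    - [0, -5, 0]
    - [0, -5, 0]
    - [0, 0, 0]
    - [0, 0, 0]
  slide:
    - [-5, 1.6, 19]
    - [-5, 0, 20]
    - [-6, 0, 20]
    - [-5, 0, 20]
    - [0, 0, 0]
    - [0, 0, 0]
    - [0, 0, 0]
    - [7, 0, -25]
    - [7, 0, -25]
    - [7, 0, -25]
    - [0, 0, -25]
    - [-20, 0, 0]
    - [-25, 0, 0]
    - [-25, 0, 0]
    - [0, 0, 0]
    - [0, 0, 0]
  fingers: [255, 255, 255, 255, 255, 130, 130, 130, 130, 130, 255, 255, 255, 255, 255, 255]

```text
clock: 16.55
ee_pos: [0.4233, -0.0599, 0.2126]
tool_rot: [0.001, 0.999, -0.046, 0.002]
force: [-0.3, 0.3, 0.7]
finger_gap: 0.0
```

Run:
```python
from h import *
st((-.13,-.015,.2,0),(-.13,-.015,.152,0))
f=grab('top'); cv2.imwrite('pics/t4.png',cv2.resize(f['frame'][200:320,225:385,::-1],(800,600),interpolation=cv2.INTER_CUBIC))
```

```text
t 16.55 C [-0.13   -0.0411  0.2126] z [ 0.005 -0.001 -1.   ] x [ 1.    -0.     0.005] F [-0.4  0.2  0.7] gap 0.0 q [ 0.31  0.15 -0.33  2.03  0.06  0.96 -1.72]
(-0.13, -0.015, 0.2, 0) turn [ 0.1 -0.3 -0. ] slide [ -0.  -26.1  12.6] len 29.0
(-0.13, -0.015, 0.152, 0) turn [0. 0. 0.] slide [ 0.  0. 48.] len 48.0
```

View pics/t4.png

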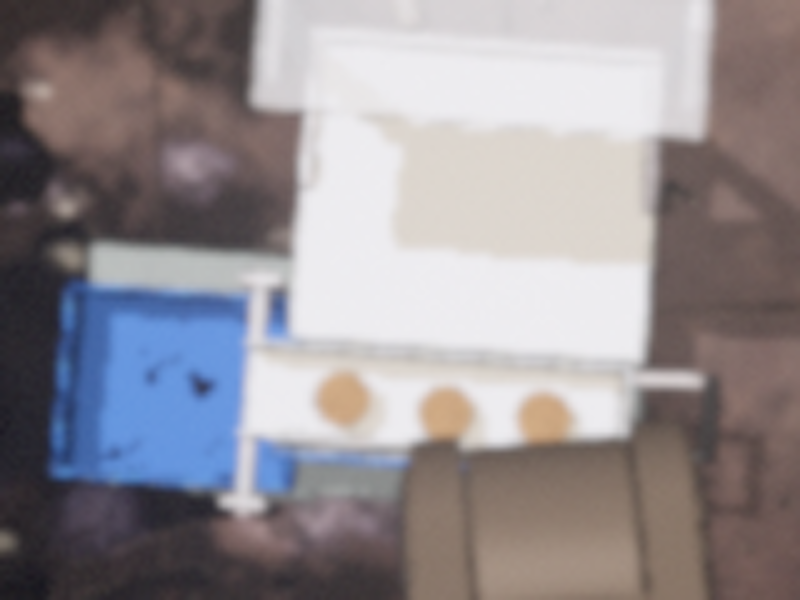

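The top view shows three corks standing in the trough at (343,398), (446,412) and (545,417), and the deck is empty. Now I close the lid.

Emit:
servo_tool:
  angular:
    - [0, 0, 0]
    - [0, 0, 0]
    - [0, 0, 0]
    - [0, 0, 0]
    - [0, 0, 0]
    - [0, 0, 0]
    - [0, 0, 0]
    - [0, 0, 0]
    - [0, 0, 0]
    - [0, 0, 0]
    - [0, 0, 0]
    - [0, 0, 0]
    - [0, 0, 0]
    - [0, 0, 0]
    - [0, 0, 0]
  slide:
    - [0, -26, 13]
    - [0, 0, 25]
    - [0, 0, 24]
    - [0, 0, 0]
    - [10, 0, 0]
    - [10, 0, 0]
    - [10, 0, 0]
    - [10, 0, 0]
    - [10, 0, 0]
    - [10, 0, 0]
    - [10, 0, 0]
    - [3, 0, 6]
    - [2, 0, 6]
    - [0, 0, 5]
    - [0, 0, 0]
  fingers: [255, 255, 255, 255, 255, 255, 255, 255, 255, 255, 255, 255, 255, 255, 255]

```text
clock: 17.85
ee_pos: [0.4979, -0.0413, 0.1311]
tool_rot: [0.001, 0.999, -0.046, -0.001]
force: [-0.3, -0.2, -0.8]
finger_gap: 0.0001
```

Run:
```python
from h import *
st()
```

```text
t 17.85 C [-0.0575 -0.0156  0.1311] z [-0.002 -0.001 -1.   ] x [ 1.    -0.    -0.002] F [-0.3 -0.2 -0.8] gap 0.0001 q [ 0.22  0.37 -0.32  1.97  0.16  0.82 -1.85]
```

Now I press down gently in small steps.

Emit:
servo_tool:
  angular:
    - [0, 0, 0]
    - [0, 0, 0]
    - [0, 0, 0]
  slide:
    - [0, 0, 3]
    - [0, 0, 2]
    - [0, 0, 0]
  fingers: [255, 255, 255]

```text
clock: 18.1
ee_pos: [0.4984, -0.0413, 0.1272]
tool_rot: [0.001, 0.999, -0.046, -0.0]
force: [0.2, -0.5, 0.2]
finger_gap: -0.0001
```

Emit:
servo_tool:
  angular:
    - [0, 0, 0]
    - [0, 0, 0]
    - [0, 0, 0]
  slide:
    - [0, 0, 1.5]
    - [0, 0, 1]
    - [0, 0, 0]
  fingers: [255, 255, 255]

```text
clock: 18.35
ee_pos: [0.4987, -0.0413, 0.1256]
tool_rot: [0.001, 0.999, -0.046, 0.0]
force: [-2.9, -0.2, 8.6]
finger_gap: 0.0
```

Emit:
servo_tool:
  angular:
    - [0, 0, 0]
    - [0, 0, 0]
    - [0, 0, 0]
    - [0, 0, 0]
    - [0, 0, 0]
    - [0, 0, 0]
  slide:
    - [0, 0, -20]
    - [0, 0, -35]
    - [0, 30, -20]
    - [0, 40, 0]
    - [0, 38, 0]
    - [0, 0, 0]
  fingers: [255, 255, 150, 150, 150, 150]

```text
clock: 18.85
ee_pos: [0.4874, -0.1574, 0.2005]
tool_rot: [0.003, 0.999, -0.051, 0.0]
force: [-0.0, 0.2, -0.5]
finger_gap: 0.0354
```

Run:
```python
from h import *
st((-.06,-.123,.2,0),(-.06,-.123,.12,0))
for n in ['side','top']:
    f=grab(n); H,S,V=cv2.split(cv2.cvtColor(f['frame'],cv2.COLOR_RGB2HSV)); w=cloud(f)
    m=(H>100)&(H<125)&(S>100)&(w[...,2]>.1)&(w[...,2]<.2); P=np.array([toC(p) for p in w[m]]); print(n,len(P)); 
    if len(P): print(np.percentile(P,[5,50,95],axis=0).round(3))
f=load('side'); cv2.imwrite('pics/s5.png',cv2.resize(f['frame'][170:340,270:440,::-1],(600,600)))
```

```text
t 18.85 C [-0.0572 -0.1322  0.2005] z [ 0.    -0.006 -1.   ] x [ 1.   -0.01  0.  ] F [-0.   0.2 -0.5] gap 0.0354 q [ 0.42  0.3  -0.28  1.87  0.1   0.98 -1.57]
(-0.06, -0.123, 0.2, 0) turn [ 0.3 -0.  -0.6] slide [-2.8 -9.2  0.5] len 10.0
(-0.06, -0.123, 0.12, 0) turn [0. 0. 0.] slide [ 0.  0. 80.] len 80.0
side 0
top 0
```

View pics/s5.png

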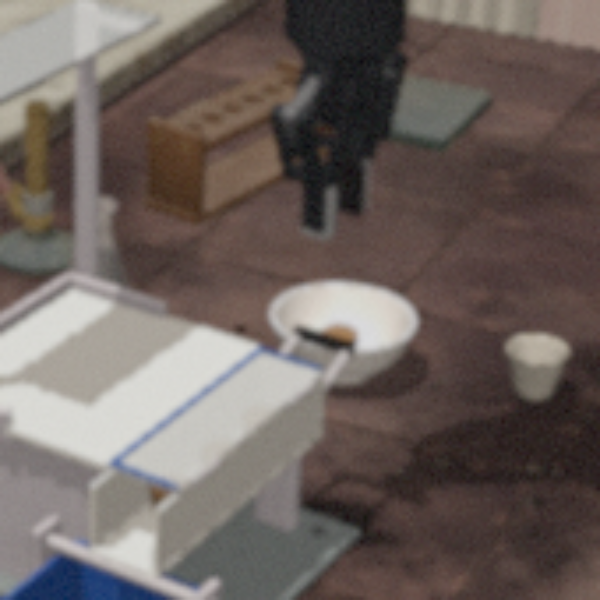

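The lid lies flat over the trough (blue strip along the far rim), the bar is at (325,340), and a cork is visible in the bowl at (340,335). Next I grasp the bar.

Emit:
servo_tool:
  angular:
    - [0, 0, -0.5]
    - [0, 0, 0]
    - [0, 0, 0]
    - [0, 0, 0]
  slide:
    - [0, -7, 30]
    - [0, 0, 25]
    - [0, 0, 0]
    - [0, 0, 0]
  fingers: [160, 160, 160, 160]

```text
clock: 19.28
ee_pos: [0.4887, -0.1404, 0.1445]
tool_rot: [0.0, 0.999, -0.041, -0.002]
force: [0.6, -0.2, -0.1]
finger_gap: 0.0317
```

Run:
```python
from h import *
st((-.058,-.123,.11,0))
r=np.hypot(.233,.046);a=np.arctan2(.046,.233)
T=np.radians(np.arange(0,67,4)); y=-r*np.cos(a+T); z=r*np.sin(a+T)
print(np.c_[-np.diff(y),-np.diff(z)].dot(1000).round(1).tolist())
```

```text
t 19.28 C [-0.0575 -0.1152  0.1445] z [-0.003 -0.    -1.   ] x [ 1.     0.01  -0.003] F [ 0.6 -0.1 -0.1] gap 0.0317 q [ 0.39  0.37 -0.28  1.94  0.13  0.86 -1.61]
(-0.058, -0.123, 0.11, 0) turn [0.  0.2 0.6] slide [-0.5  7.8 34.5] len 35.0
[[-3.8, -16.1], [-4.9, -15.8], [-6.0, -15.5], [-7.0, -15.0], [-8.1, -14.5], [-9.1, -13.9], [-10.0, -13.2], [-10.9, -12.5], [-11.8, -11.7], [-12.5, -10.8], [-13.3, -9.9], [-13.9, -9.0], [-14.5, -8.0], [-15.0, -7.0], [-15.5, -5.9], [-15.9, -4.8]]
```

Emit:
servo_tool:
  angular:
    - [0, 0, 0.6]
    - [0, 0, 0]
    - [0, 0, 0]
    - [0, 0, 0]
    - [0, 0, 0]
    - [0, 0, 0]
    - [0, 0, 0]
    - [0, 0, 0]
  slide:
    - [0, 7.8, 0]
    - [0, 0, 18]
    - [0, 0, 16]
    - [0, 0, 0]
    - [0, 0, 0]
    - [0, 0, 0]
    - [0, 0, 0]
    - [0, 0, 0]
  fingers: [160, 160, 160, 160, 255, 255, 255, 255]
  grip_force: 40

```text
clock: 19.95
ee_pos: [0.4898, -0.148, 0.1126]
tool_rot: [-0.0, 0.999, -0.046, 0.001]
force: [0.8, 5.7, 0.6]
finger_gap: 0.008
```

Run:
```python
from h import *
st()
```

```text
t 19.95 C [-0.0557 -0.1227  0.1126] z [ 0.002  0.    -1.   ] x [ 1.    -0.001  0.002] F [0.3 5.8 0.6] gap 0.008 q [ 0.4   0.41 -0.27  1.97  0.15  0.78 -1.62]
```

Emit:
servo_tool:
  angular:
    - [0, 0, 0]
    - [0, 0, 0]
    - [0, 0, 0]
    - [0, 0, 0]
    - [0, 0, 0]
    - [0, 0, 0]
    - [0, 0, 0]
    - [0, 0, 0]
    - [0, 0, 0]
    - [0, 0, 0]
    - [0, 0, 0]
    - [0, 0, 0]
  slide:
    - [0, -1.8, -8]
    - [0, -2, -8.1]
    - [0, -2.4, -7.9]
    - [0, -2.5, -7.9]
    - [0, -3, -7.8]
    - [0, -3, -7.7]
    - [0, -3.5, -7.5]
    - [0, -3.5, -7.5]
    - [0, -4, -7.3]
    - [0, -4.1, -7.2]
    - [0, 0, 0]
    - [0, 0, 0]
  fingers: [255, 255, 255, 255, 255, 255, 255, 255, 255, 255, 255, 255]

```text
clock: 20.95
ee_pos: [0.4923, -0.1198, 0.1887]
tool_rot: [0.001, 0.999, -0.047, 0.001]
force: [4.7, 2.4, -3.4]
finger_gap: 0.0082
```

Run:
```python
from h import *
st()
```

```text
t 20.95 C [-0.0557 -0.0943  0.1887] z [ 0.002 -0.002 -1.   ] x [ 1.    -0.002  0.002] F [ 4.4  2.9 -3.4] gap 0.0082 q [ 0.37  0.31 -0.3   1.9   0.11  0.95 -1.64]
```

Emit:
servo_tool:
  angular:
    - [0, 0, 0]
    - [0, 0, 0]
    - [0, 0, 0]
    - [0, 0, 0]
    - [0, 0, 0]
    - [0, 0, 0]
    - [0, 0, 0]
    - [0, 0, 0]
    - [0, 0, 0]
    - [0, 0, 0]
    - [0, 0, 0]
    - [0, 0, 0]
    - [0, 0, 0]
    - [0, 0, 0]
  slide:
    - [0, -4.5, -7]
    - [0, -4.6, -6.9]
    - [0, -5, -6.7]
    - [0, -5, -6.5]
    - [0, -5.4, -6.3]
    - [0, -5.5, -6.2]
    - [0, -5.8, -5.9]
    - [0, -6, -5.8]
    - [0, -6.2, -5.5]
    - [0, -6.3, -5.3]
    - [0, -6.6, -5]
    - [0, -6.7, -4.9]
    - [0, 0, 0]
    - [0, 0, 0]
  fingers: [255, 255, 255, 255, 255, 255, 255, 255, 255, 255, 255, 255, 255, 255]

```text
clock: 22.12
ee_pos: [0.4987, -0.0556, 0.2615]
tool_rot: [0.003, 0.999, -0.048, 0.001]
force: [0.1, -9.1, 8.7]
finger_gap: 0.008
```

Run:
```python
from h import *
st()
```

```text
t 22.12 C [-0.0553 -0.0298  0.2615] z [ 0.003 -0.005 -1.   ] x [ 1.    -0.005  0.003] F [ 0.9 -9.   8.7] gap 0.008 q [ 0.27  0.23 -0.33  1.8   0.09  1.12 -1.76]
```

Emit:
servo_tool:
  angular:
    - [0, 0, 0]
    - [0, 0, 0]
    - [0, 0, 0]
    - [0, 0, 0]
    - [0, 0, 0]
    - [0, 0, 0]
    - [0, 0, 0]
    - [0, 0, 0]
    - [0, 0, 0]
    - [0, 0, 0]
    - [0, 0, 0]
    - [0, 0, 0]
    - [0, 0, 0]
    - [0, 0, 0]
    - [0, 0, 0]
  slide:
    - [0, 0.8, -0.9]
    - [0, -6.9, -4.6]
    - [0, -7, -4.5]
    - [0, -7.1, -4.3]
    - [0, -7.3, -4.2]
    - [0, -7.5, -3.8]
    - [0, -7.5, -3.7]
    - [0, -7.7, -3.3]
    - [0, -7.7, -3.2]
    - [0, -7.9, -2.8]
    - [0, -7.9, -2.7]
    - [0, 0, 0]
    - [0, 0, 0]
    - [0, 0, 0]
    - [0, 0, 0]
  fingers: [255, 255, 255, 255, 255, 255, 255, 255, 255, 255, 255, 255, 255, 255, 255]

```text
clock: 23.37
ee_pos: [0.5059, 0.0198, 0.2989]
tool_rot: [0.001, 0.999, -0.048, 0.001]
force: [3.7, -2.9, 7.3]
finger_gap: 0.0079
```

Run:
```python
from h import *
st()
f=grab('side'); cv2.imwrite('pics/s6.png',cv2.resize(f['frame'][170:390,230:450,::-1],(600,600)))
```

```text
t 23.37 C [-0.055   0.046   0.2989] z [ 0.003 -0.002 -1.   ] x [ 1.    -0.004  0.003] F [ 4.  -2.6  7.3] gap 0.0079 q [ 0.17  0.22 -0.38  1.73  0.09  1.21 -1.9 ]
```

View pics/s6.png

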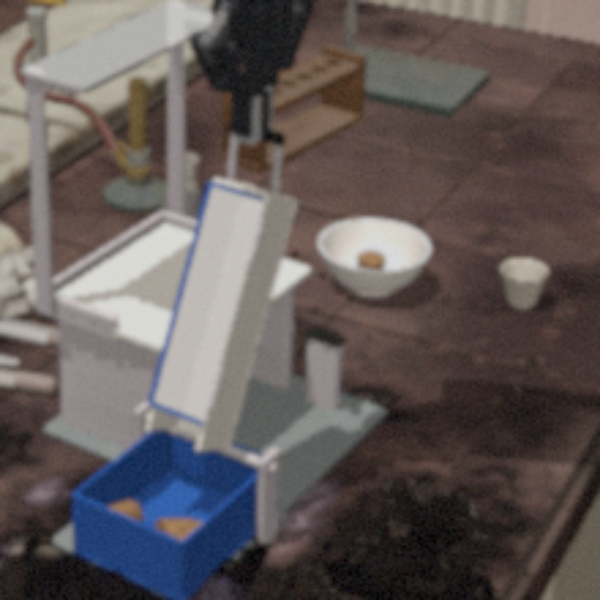

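The trough is tipped steeply with the lid shut, and two corks are visible in the bin at (125,508) and (180,525). The third may be hidden, so I check from the top.

```bash
cat > bin.py <<'E'
from h import *
f=grab('top'); w=cloud(f); h=cv2.cvtColor(f['frame'],cv2.COLOR_RGB2HSV)
m=(h[...,1]>80)&(h[...,0]<25)&(h[...,2]>90); r=np.zeros_like(m); r[235:320,225:375]=1
n,l,s,c=cv2.connectedComponentsWithStats((m&r).astype(np.uint8))
for i in range(1,n):
    if s[i,4]>12: print(s[i],toC(np.median(w[l==i],0)).round(3))
E
python3 bin.py
```

```text
[246 279  11  14 105] [-0.089  0.169  0.042]
```

Run:
```python
from h import *
f=load('top'); g=load('side')
a=cv2.resize(f['frame'][230:310,225:325,::-1],(400,320),interpolation=cv2.INTER_CUBIC); b=cv2.resize(g['frame'][300:380,250:350,::-1],(400,320),interpolation=cv2.INTER_CUBIC)
cv2.imwrite('pics/b7.png',np.hstack([a,b]))
```

```text
(no output)
```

View pics/b7.png

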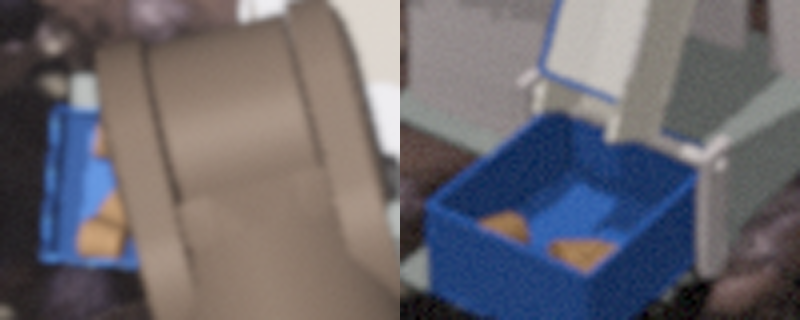

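In the top view, part of the bin is hidden by the arm: one cork is at (98,137) and a pair shows at about (112,208) and (100,238). I expect all three are there and will confirm after laying the trough down.

Emit:
servo_tool:
  angular:
    - [0, 0, 0]
    - [0, 0, 0]
    - [0, 0, 0]
    - [0, 0, 0]
    - [0, 0, 0]
    - [0, 0, 0]
    - [0, 0, 0]
    - [0, 0, 0]
    - [0, 0, 0]
    - [0, 0, 0]
    - [0, 0, 0]
    - [0, 0, 0]
    - [0, 0, 0]
    - [0, 0, 0]
    - [0, 0, 0]
    - [0, 0, 0]
  slide:
    - [0, 0, 0]
    - [0, 0, 0]
    - [0, 0, 0]
    - [0, 0, 0]
    - [0, 7.9, 2.7]
    - [0, 7.9, 2.8]
    - [0, 7.7, 3.2]
    - [0, 7.7, 3.3]
    - [0, 7.5, 3.7]
    - [0, 7.5, 3.8]
    - [0, 7.3, 4.2]
    - [0, 7.1, 4.3]
    - [0, 7, 4.5]
    - [0, 6.9, 4.6]
    - [0, 0, 0]
    - [0, 0, 0]
  fingers: [255, 255, 255, 255, 255, 255, 255, 255, 255, 255, 255, 255, 255, 255, 255, 255]

```text
clock: 24.8
ee_pos: [0.4986, -0.0549, 0.2612]
tool_rot: [0.001, 0.999, -0.048, 0.001]
force: [4.0, -4.2, 5.6]
finger_gap: 0.0079
```

Emit:
servo_tool:
  angular:
    - [0, 0, 0]
    - [0, 0, 0]
    - [0, 0, 0]
    - [0, 0, 0]
    - [0, 0, 0]
    - [0, 0, 0]
    - [0, 0, 0]
    - [0, 0, 0]
    - [0, 0, 0]
    - [0, 0, 0]
    - [0, 0, 0]
    - [0, 0, 0]
    - [0, 0, 0]
  slide:
    - [0, 6.7, 4.9]
    - [0, 6.6, 5]
    - [0, 6.3, 5.3]
    - [0, 6.2, 5.5]
    - [0, 6, 5.8]
    - [0, 5.8, 5.9]
    - [0, 5.5, 6.2]
    - [0, 5.4, 6.3]
    - [0, 5, 6.5]
    - [0, 5, 6.7]
    - [0, 4.6, 6.9]
    - [0, 4.5, 7]
    - [0, 0, 0]
  fingers: [255, 255, 255, 255, 255, 255, 255, 255, 255, 255, 255, 255, 255]

```text
clock: 25.88
ee_pos: [0.4916, -0.1212, 0.1873]
tool_rot: [0.0, 0.999, -0.047, -0.0]
force: [5.6, -0.6, -1.0]
finger_gap: 0.0078
```

Run:
```python
from h import *
st((-.0557,-.1227,.1126,0))
```

```text
t 25.88 C [-0.0564 -0.0957  0.1873] z [-0.    -0.001 -1.   ] x [ 1.    -0.003 -0.   ] F [ 5.7 -0.1 -1. ] gap 0.0078 q [ 0.37  0.31 -0.29  1.9   0.11  0.95 -1.64]
(-0.0557, -0.1227, 0.1126, 0) turn [ 0.   0.  -0.2] slide [ 0.7 27.  74.7] len 79.0
```

Emit:
servo_tool:
  angular:
    - [0, 0, 0]
    - [0, 0, 0]
    - [0, 0, 0]
    - [0, 0, 0]
    - [0, 0, 0]
    - [0, 0, 0]
    - [0, 0, 0]
    - [0, 0, 0]
    - [0, 0, 0]
    - [0, 0, 0]
    - [0, 0, 0]
    - [0, 0, 0]
  slide:
    - [0, 3.7, 7.2]
    - [0, 3.6, 7.3]
    - [0, 3.3, 7.5]
    - [0, 3.2, 7.5]
    - [0, 2.8, 7.7]
    - [0, 2.7, 7.8]
    - [0, 2.3, 7.9]
    - [0, 2.2, 7.9]
    - [0, 1.8, 7.5]
    - [0, 1.3, 6]
    - [0, 0, 0]
    - [0, 0, 0]
  fingers: [255, 255, 255, 255, 255, 255, 255, 255, 255, 255, 255, 255]

```text
clock: 26.88
ee_pos: [0.4885, -0.1477, 0.1144]
tool_rot: [0.001, 0.999, -0.047, -0.001]
force: [-0.5, -2.7, 4.5]
finger_gap: 0.008
```

Run:
```python
from h import *
st((-.0557,-.1227,.1126,0))
```

```text
t 26.88 C [-0.057  -0.1225  0.1144] z [-0.001 -0.002 -1.   ] x [ 1.    -0.002 -0.001] F [-0.2 -2.8  4.5] gap 0.008 q [ 0.39  0.41 -0.27  1.97  0.15  0.79 -1.63]
(-0.0557, -0.1227, 0.1126, 0) turn [ 0.1  0.1 -0.1] slide [1.3 0.2 1.8] len 2.0
```

Emit:
servo_tool:
  angular:
    - [0, 0, 0]
    - [0, 0, 0]
    - [0, 0, 0]
    - [0, 0, 0]
    - [0, 0, 0]
    - [0, 0, 0]
    - [0, 0, 0]
    - [0, 0, 0]
    - [0, 0, 0]
    - [0, 0, 0]
    - [0, 0, 0]
  slide:
    - [0, 0, 0]
    - [0, 0, 0]
    - [0, 0, 0]
    - [0, 0, -15]
    - [0, 0, -30]
    - [0, 0, -35]
    - [-10, 38, -20]
    - [-10, 38, 0]
    - [-10, 38, 0]
    - [-10, 38, 0]
    - [0, 0, 0]
  fingers: [160, 160, 160, 160, 160, 160, 160, 160, 160, 160, 160]

```text
clock: 27.8
ee_pos: [0.4313, -0.3009, 0.2134]
tool_rot: [0.002, 0.999, -0.052, -0.001]
force: [-0.6, -0.7, -0.4]
finger_gap: 0.0316
```

```bash
python3 bin.py
python3 - <<'E'
from h import *
st()
f=load('top'); g=grab('side'); w=cloud(f)
m=np.zeros((480,640),bool); m[225:300,390:470]=1; P=w[m&(w[...,2]>.035)&(w[...,2]<.06)]; print('bowl',cv2.minEnclosingCircle((P[:,:2]*1000).astype(np.float32)))
ww=w.reshape(-1,3); c=np.c_[(ww[:,:2]-O)@R2,ww[:,2]]
for y in (-.07,-.04,0,.04,.07):
    k=(abs(c[:,1]-y)<.008)&(c[:,0]>-.083)&(c[:,0]<-.038)&(c[:,2]>.06); print('trough/lid z at y',y,np.percentile(c[k,2],[5,50,95]).round(4))
k=(abs(c[:,1]+.123)<.006)&(c[:,0]>-.075)&(c[:,0]<-.045)&(c[:,2]>.09); print('bar',k.sum(),np.median(c[k],0).round(4))
a=cv2.resize(f['frame'][230:310,225:385,::-1],(640,320),interpolation=cv2.INTER_CUBIC); b=cv2.resize(g['frame'][230:370,250:390,::-1],(280,280),interpolation=cv2.INTER_CUBIC)
c=np.zeros((600,640,3),np.uint8); c[:320]=a; c[320:,:280]=b; cv2.imwrite('pics/end.png',c)
E
```

```text
[250 261   8   8  48] [-0.028  0.17   0.037]
[246 278  14  15 122] [nan nan nan]
t 27.85 C [-0.0984 -0.2763  0.2133] z [-0.001 -0.003 -1.   ] x [ 1.    -0.01  -0.001] F [1.  0.8 0.5] gap 0.0319 q [ 0.66  0.3  -0.21  1.83  0.08  1.02 -1.25]
bowl ((541.6282958984375, -318.6878662109375), 55.218841552734375)
trough/lid z at y -0.07 [0.1211 0.126  0.1326]
trough/lid z at y -0.04 [0.1206 0.1264 0.1315]
trough/lid z at y 0 [0.1212 0.126  0.1315]
trough/lid z at y 0.04 [0.1215 0.1259 0.1313]
trough/lid z at y 0.07 [0.1216 0.1259 0.1317]
bar 49 [-0.061  -0.1224  0.1258]
```

View pics/end.png

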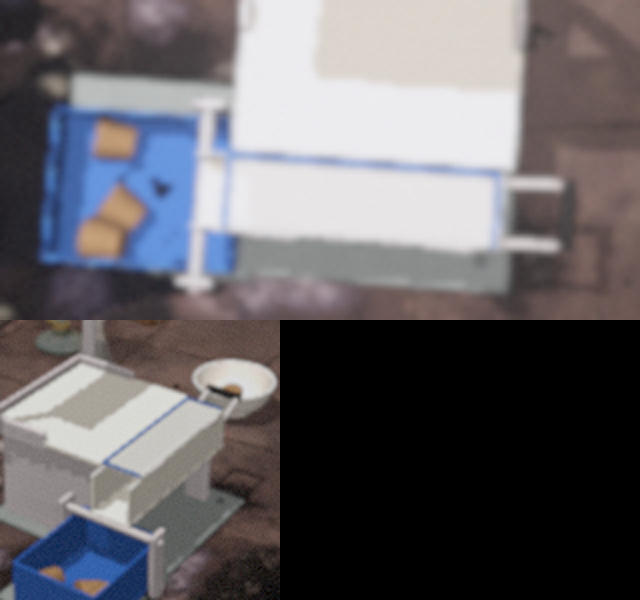

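Three corks are in the bin at (113,138), (122,208) and (101,238). The trough is level with its lid flat at 0.126 m all along, the bar top is at its rest height, the bowl has not moved and holds its cork, and the robot is clear.

```bash
python3 -c "
from h import *
print(finish_job())"
```

```text
the job is handed in; nothing more can be done
None
```

The job is done and handed in at about 28 s of the 72 s allowed; `finish_job` gives no verdict.

**What I did**
- **Corks:** I gripped them rather than sweeping them. The front-right cork went into the bowl. The other three went into the trough, with the hand tilted about 27–30° for the two under the guard.
- **Lid and tipping:** I pushed the lid shut and pressed it with about 9 N. Then I lifted the bar to about 1.1 rad, laid the trough back on its rest and let go.

**Last checks**
- The top view shows three corks in the blue bin.
- The lid is shut: it measures 0.126 m high along its length, and the trough is level.
- The bar is back at its rest height.
- The bowl is within about 1 mm of its starting place and still holds its cork. It was never touched.
- The arm is clear, and the wrist force readings stayed below about 13 N.

**Not measured**
- I did not measure the bottle, flask and crucible again at the end. No planned move went near them.
- I did not separately measure contact with the guard. The force readings never showed a touch there.

No check failed. The depth reading for one of the two touching corks in the bin came back empty, so I counted the three by eye.

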